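# Move a row of lock cylinders to the carrying rack in door order

### The arm

A 6-joint arm with a two-finger parallel gripper is mounted at the origin on the work surface. World frame = base frame: x ahead of the robot, y to its left, z up, the work surface at z = 0. Lengths are in m, angles in degrees, forces in N, time in s.
With the tool pointing down it reaches from about 0.25 to 0.725 m from the base axis. Payload 9.7 kg.
Tool frame: the origin (TCP) lies at the very end of the fingers, on their centre line; the grasp point (between the pads) lies 19 mm behind it (bot.grip_point_offset is the z of the grasp point in the tool frame, in m); z points along the fingers, x is the direction in which the jaws open and shut, and the axes are right-handed (so a half turn about z gives the same grasp; the last joint's range is limited). The gripper opens to 85 mm and grips with 20 to 120 N. Pads are 22 mm wide; open, the fingers measure 114 mm over their backs; the gripper's body (76 mm by 85 mm) begins 54 mm behind the grasp point. The pads swing forward as they close: fully open they stand 13 mm farther back than shut.
Start: joints at [74.141, 4.979, 10.078, 95.1, 0, 90], TCP at [0.15, 0.529, 0.231] pointing down, gripper open.
Joint ranges: [-179.16, 179.16], [-48.56, 103.87], [-65.8, 70.77], [-126.05, 130.52], [-82.76, 87.17], [-180, 180]. Speed limits (degrees/s): [127.2, 127.2, 147.25, 180, 180, 180].

### API

Orientations are given as [roll, pitch, yaw] about the fixed x, y, z axes, in that order (R = Rz(yaw) Ry(pitch) Rx(roll)).
In Python, from workcell import get_obs, viewer, job_done, bot gives the robot as it stands.
- The arm moves only by the shell command python3 -m handwheel 'ROWS' [FORCE]. ROWS is JSON, a list of rows, each a list of 5 numbers: the closure, from 0 (fully open) to 1 (shut), then the shift along the world's x, y, z in m, then the turn about the world's z in degrees. A call has 1 to 5 rows; each row is the pose to reach, as a shift and turn from the pose measured when the call began; what a row does not reach only later rows make up. A row lasts 1/10 s, in which the tool goes at most 50 mm and 8.59 degrees, less where a joint would pass 70% of its speed; a pose out of reach is approached as far as the arm can. A call with a gripper value outside its range is refused whole. The fingers move at their own pace and stop on an object; FORCE is the grip in N (left out, the last holds). Time passes only in rows, so rows that repeat a pose let the fingers close. It gives the time, the measured TCP pose, the force and the opening at its end, in the units of the state.
- get_obs(): the state, without advancing time (a new reading comes with each control period).
- viewer.camera(name): name is "side" or "top" or "wrist"; returns a dict with "color" (480x640x3 uint8, blue, green, red), "K" (3x3 intrinsics, pixels), "dist_coeffs" ([k1, k2, p1, p2, k3] as OpenCV has them; the pictures are not rectified), "origin" and "orientation" of the camera in the world. Camera axes: x right, y down, z forward; pixel columns grow to the right and rows downward; lengths in m; the calibration is good to about 2 mm. A picture is of the moment at which its call begins. There is no depth.
- job_done(): hands the job in, once; it reports no verdict.
The state is a dict: "time": time; "q": joint angles; "qd": joint speeds; "joint_efforts": joint torques, N m; "ee_pos": TCP position; "tcp_rot": TCP orientation; "wrist_force": force on the tool from outside, world axes, zero at the start; "torque": the same for the moment, N m; "opening": finger opening in m.
Only numpy, scipy, OpenCV 4.12 (cv2) and the standard library are available. Lean on these libraries where they do the work, as an engineer would, in place of code of your own. Each camera call takes 0.05 s, during which the arm holds its last target.

### The job

The four lock cylinders in the metal bench rack are for four doors along a corridor, and only their order in the row tells which door each is for. Move them all into the wooden carrying rack in the same order counted from the red ends: the one nearest the red end of the bench rack goes in the pocket nearest the red end of the carrying rack, and so on, one to a pocket. Leave each standing upright on the floor of its pocket, face up, as it stands now.

Things in the scene. Friction and masses are not known exactly. Their poses are not given: they have to be found in the camera images.
- cyl_brass_center (a point): Centre (half-way up) of the brass lock cylinder, yellow brass with a steel-coloured plug in the middle of its face: loose, round, standing on its end, keyway face up. 52 mm high (centre 26 mm above its underside); head (top 16 mm) 34 mm across, shell below 29 mm. 0.11 to 0.22 kg. z axis up along it.
- cyl_steel_center (a point): Centre (half-way up) of the steel lock cylinder, satin silver with a brass plug: loose, round, standing on its end, keyway face up. 52 mm high (centre 26 mm above its underside); head (top 16 mm) 34 mm across, shell below 29 mm. 0.11 to 0.22 kg. z axis up along it.
- cyl_black_center (a point): Centre (half-way up) of the black lock cylinder, black with a steel-coloured plug: loose, round, standing on its end, keyway face up. 52 mm high (centre 26 mm above its underside); head (top 16 mm) 34 mm across, shell below 29 mm. 0.11 to 0.22 kg. z axis up along it.
- cyl_copper_center (a point): Centre (half-way up) of the copper lock cylinder, reddish-brown copper with a steel-coloured plug: loose, round, standing on its end, keyway face up. 52 mm high (centre 26 mm above its underside); head (top 16 mm) 34 mm across, shell below 29 mm. 0.11 to 0.22 kg. z axis up along it.
- cup_brass: Fixed grey square cup of the bench rack where the brass cylinder starts; cups alike, shuffled. 50 mm inside, 56 outside; origin under its centre, 12 mm over the bench; floor 4, rim 14 mm above origin. Cups in a row 66 mm apart along their y, on an aluminium plate 90 x 312 mm whose red end stop (34 mm high, 51 mm past the last cup) is always at the left, +y end; the other is grey.
- cup_steel: Fixed grey square cup of the bench rack where the steel cylinder starts; cups alike, shuffled. 50 mm inside, 56 outside; origin under its centre, 12 mm over the bench; floor 4, rim 14 mm above origin. Cups in a row 66 mm apart along their y, on an aluminium plate 90 x 312 mm whose red end stop (34 mm high, 51 mm past the last cup) is always at the left, +y end; the other is grey.
- cup_black: Fixed grey square cup of the bench rack where the black cylinder starts; cups alike, shuffled. 50 mm inside, 56 outside; origin under its centre, 12 mm over the bench; floor 4, rim 14 mm above origin. Cups in a row 66 mm apart along their y, on an aluminium plate 90 x 312 mm whose red end stop (34 mm high, 51 mm past the last cup) is always at the left, +y end; the other is grey.
- cup_copper: Fixed grey square cup of the bench rack where the copper cylinder starts; cups alike, shuffled. 50 mm inside, 56 outside; origin under its centre, 12 mm over the bench; floor 4, rim 14 mm above origin. Cups in a row 66 mm apart along their y, on an aluminium plate 90 x 312 mm whose red end stop (34 mm high, 51 mm past the last cup) is always at the left, +y end; the other is grey.
- carry_rack: Wooden carrying rack, fixed plywood block 90 x 288 x 24 mm, left or right of the bench rack. Origin: centre of its underside, on the bench; y along the row. Four square pockets 50 mm wide, 12 mm deep (floor 12 mm above the bench), centres at x = 0, y = +99, +33, -33, -99 mm. End cheeks 36 mm high at y = +150 and -150 mm, one red, one plain wood.
- red_end: Red end cheek of the carrying rack, fixed, 96 x 12 x 36 mm high; origin: centre of its underside. At either end of the rack (y = +150 or -150 mm in the rack's frame; axes parallel to the rack's at either end); pocket centres are 51, 117, 183 and 249 mm from it.

How it is judged (in metres and radians):
At the end, for the whole second after the job is handed in: All four cylinders stand upright (0.15 rad) and at rest on the pocket floors of the carrying rack (within 13 mm of pocket centre, 6 mm in height); counted from the red ends, each is in the pocket with the number of the cup it started in (x of cyl_brass_center in the frame of carry_rack between -0.013 and 0.013 m and z of cyl_brass_center in the frame of carry_rack between 0.032 and 0.044 m and y of cyl_brass_center in the frame of carry_rack between -0.113 and 0.113 m and angle between each of cyl_brass_center, cyl_steel_center, cyl_black_center, cyl_copper_center's own z axis and vertical below 0.15 rad and linear speed of each of cyl_brass, cyl_steel, cyl_black, cyl_copper below 0.02 m/s and ((horizontal distance between cyl_brass_center and red_end between 0.038 and 0.064 m and y of each of cup_steel, cup_black, cup_copper in the frame of cup_brass below 0 m) or (horizontal distance between cyl_brass_center and red_end between 0.104 and 0.13 m and y of cup_steel in the frame of cup_brass above 0 m and y of each of cup_black, cup_copper in the frame of cup_brass below 0 m) or (horizontal distance between cyl_brass_center and red_end between 0.104 and 0.13 m and y of each of cup_steel, cup_copper in the frame of cup_brass below 0 m and y of cup_black in the frame of cup_brass above 0 m) or (horizontal distance between cyl_brass_center and red_end between 0.104 and 0.13 m and y of each of cup_steel, cup_black in the frame of cup_brass below 0 m and y of cup_copper in the frame of cup_brass above 0 m) or (horizontal distance between cyl_brass_center and red_end between 0.17 and 0.196 m and y of each of cup_steel, cup_black in the frame of cup_brass above 0 m and y of cup_copper in the frame of cup_brass below 0 m) or (horizontal distance between cyl_brass_center and red_end between 0.17 and 0.196 m and y of each of cup_steel, cup_copper in the frame of cup_brass above 0 m and y of cup_black in the frame of cup_brass below 0 m) or (horizontal distance between cyl_brass_center and red_end between 0.17 and 0.196 m and y of cup_steel in the frame of cup_brass below 0 m and y of each of cup_black, cup_copper in the frame of cup_brass above 0 m) or (horizontal distance between cyl_brass_center and red_end between 0.236 and 0.262 m and y of each of cup_steel, cup_black, cup_copper in the frame of cup_brass above 0 m)) and x of cyl_steel_center in the frame of carry_rack between -0.013 and 0.013 m and z of cyl_steel_center in the frame of carry_rack between 0.032 and 0.044 m and y of cyl_steel_center in the frame of carry_rack between -0.113 and 0.113 m and ((horizontal distance between cyl_steel_center and red_end between 0.038 and 0.064 m and y of each of cup_brass, cup_black, cup_copper in the frame of cup_steel below 0 m) or (horizontal distance between cyl_steel_center and red_end between 0.104 and 0.13 m and y of cup_brass in the frame of cup_steel above 0 m and y of each of cup_black, cup_copper in the frame of cup_steel below 0 m) or (horizontal distance between cyl_steel_center and red_end between 0.104 and 0.13 m and y of each of cup_brass, cup_copper in the frame of cup_steel below 0 m and y of cup_black in the frame of cup_steel above 0 m) or (horizontal distance between cyl_steel_center and red_end between 0.104 and 0.13 m and y of each of cup_brass, cup_black in the frame of cup_steel below 0 m and y of cup_copper in the frame of cup_steel above 0 m) or (horizontal distance between cyl_steel_center and red_end between 0.17 and 0.196 m and y of each of cup_brass, cup_black in the frame of cup_steel above 0 m and y of cup_copper in the frame of cup_steel below 0 m) or (horizontal distance between cyl_steel_center and red_end between 0.17 and 0.196 m and y of each of cup_brass, cup_copper in the frame of cup_steel above 0 m and y of cup_black in the frame of cup_steel below 0 m) or (horizontal distance between cyl_steel_center and red_end between 0.17 and 0.196 m and y of cup_brass in the frame of cup_steel below 0 m and y of each of cup_black, cup_copper in the frame of cup_steel above 0 m) or (horizontal distance between cyl_steel_center and red_end between 0.236 and 0.262 m and y of each of cup_brass, cup_black, cup_copper in the frame of cup_steel above 0 m)) and x of cyl_black_center in the frame of carry_rack between -0.013 and 0.013 m and z of cyl_black_center in the frame of carry_rack between 0.032 and 0.044 m and y of cyl_black_center in the frame of carry_rack between -0.113 and 0.113 m and ((horizontal distance between cyl_black_center and red_end between 0.038 and 0.064 m and y of each of cup_brass, cup_steel, cup_copper in the frame of cup_black below 0 m) or (horizontal distance between cyl_black_center and red_end between 0.104 and 0.13 m and y of cup_brass in the frame of cup_black above 0 m and y of each of cup_steel, cup_copper in the frame of cup_black below 0 m) or (horizontal distance between cyl_black_center and red_end between 0.104 and 0.13 m and y of each of cup_brass, cup_copper in the frame of cup_black below 0 m and y of cup_steel in the frame of cup_black above 0 m) or (horizontal distance between cyl_black_center and red_end between 0.104 and 0.13 m and y of each of cup_brass, cup_steel in the frame of cup_black below 0 m and y of cup_copper in the frame of cup_black above 0 m) or (horizontal distance between cyl_black_center and red_end between 0.17 and 0.196 m and y of each of cup_brass, cup_steel in the frame of cup_black above 0 m and y of cup_copper in the frame of cup_black below 0 m) or (horizontal distance between cyl_black_center and red_end between 0.17 and 0.196 m and y of each of cup_brass, cup_copper in the frame of cup_black above 0 m and y of cup_steel in the frame of cup_black below 0 m) or (horizontal distance between cyl_black_center and red_end between 0.17 and 0.196 m and y of cup_brass in the frame of cup_black below 0 m and y of each of cup_steel, cup_copper in the frame of cup_black above 0 m) or (horizontal distance between cyl_black_center and red_end between 0.236 and 0.262 m and y of each of cup_brass, cup_steel, cup_copper in the frame of cup_black above 0 m)) and x of cyl_copper_center in the frame of carry_rack between -0.013 and 0.013 m and z of cyl_copper_center in the frame of carry_rack between 0.032 and 0.044 m and y of cyl_copper_center in the frame of carry_rack between -0.113 and 0.113 m and ((horizontal distance between cyl_copper_center and red_end between 0.038 and 0.064 m and y of each of cup_brass, cup_steel, cup_black in the frame of cup_copper below 0 m) or (horizontal distance between cyl_copper_center and red_end between 0.104 and 0.13 m and y of cup_brass in the frame of cup_copper above 0 m and y of each of cup_steel, cup_black in the frame of cup_copper below 0 m) or (horizontal distance between cyl_copper_center and red_end between 0.104 and 0.13 m and y of each of cup_brass, cup_black in the frame of cup_copper below 0 m and y of cup_steel in the frame of cup_copper above 0 m) or (horizontal distance between cyl_copper_center and red_end between 0.104 and 0.13 m and y of each of cup_brass, cup_steel in the frame of cup_copper below 0 m and y of cup_black in the frame of cup_copper above 0 m) or (horizontal distance between cyl_copper_center and red_end between 0.17 and 0.196 m and y of each of cup_brass, cup_steel in the frame of cup_copper above 0 m and y of cup_black in the frame of cup_copper below 0 m) or (horizontal distance between cyl_copper_center and red_end between 0.17 and 0.196 m and y of each of cup_brass, cup_black in the frame of cup_copper above 0 m and y of cup_steel in the frame of cup_copper below 0 m) or (horizontal distance between cyl_copper_center and red_end between 0.17 and 0.196 m and y of cup_brass in the frame of cup_copper below 0 m and y of each of cup_steel, cup_black in the frame of cup_copper above 0 m) or (horizontal distance between cyl_copper_center and red_end between 0.236 and 0.262 m and y of each of cup_brass, cup_steel, cup_black in the frame of cup_copper above 0 m))); the robot touches nothing.
It also fails if it takes over 102 s, if anything falls off the work surface, if the arm or the gripper's body presses on something with over 40 N, if the wrist force passes 120 N, or if a joint passes its speed limit or range.

## Working session

There is one attempt and no reset: what is moved stays moved. The work goes in short steps, Python scripts to look and compute and a shell command to move; the robot and the scene stay as the last step left them, time stands still between calls to the robot, and variables do not carry over. Pictures are saved under pics/ and viewed, and the job is handed in when it is done.

```bash
mkdir -p pics; ls
python3 - <<'E'
from workcell import get_obs, viewer, bot
import cv2
print(get_obs()); print(bot.grip_point_offset)
for n in ("side","top","wrist"):
    c=viewer.camera(n); cv2.imwrite(f"pics/{n}0.png",c["color"]); print(n,c["K"],c["dist_coeffs"],c["origin"],c["orientation"])
E
```

```text
pics
{'time': 0.0, 'q': array([7.41400465e+01, 5.01069179e+00, 1.00341928e+01, 9.50976657e+01,
       1.79439193e-03, 8.99996077e+01]), 'qd': array([-0.09197782, -0.06559908, -0.08677527,  0.03024297, -0.03336025,
       -0.00164227]), 'joint_efforts': array([-5.73325397e-04, -5.20393538e+01,  4.64796746e+01,  1.65373221e-02,
        3.80265794e-05, -8.77839284e-06]), 'ee_pos': array([0.15023984, 0.52885629, 0.23058463]), 'tcp_rot': array([-1.79998205e+02,  7.41646851e-02,  7.41404388e+01]), 'wrist_force': array([ 0.20975978, -0.35775977,  0.03569627]), 'torque': array([ 0.00893028, -0.00100137, -0.05632146]), 'opening': 0.08502687020558947}
-0.0187
side [[562.85800031   0.         318.01044534]
 [  0.         562.85800031 242.14952722]
 [  0.           0.           1.        ]] [-0.08869077  0.          0.          0.          0.        ] [ 0.28687175 -0.8712785   0.64299845] [-121.87877608   -0.134509    -15.75681629]
top [[474.1747215    0.         316.96693265]
 [  0.         474.1747215  238.07347757]
 [  0.           0.           1.        ]] [0.01138624 0.         0.         0.         0.        ] [ 0.39481439 -0.001306    1.00196163] [-172.3313538     0.69525352  -89.43044034]
wrist [[347.5772041    0.         316.6790992 ]
 [  0.         347.5772041  238.79412396]
 [  0.           0.           1.        ]] [-0.05381103  0.          0.          0.          0.        ] [0.06909094 0.55245137 0.37215219] [1.61010780e+02 1.66380070e-02 7.41249599e+01]
```

View pics/top0.png

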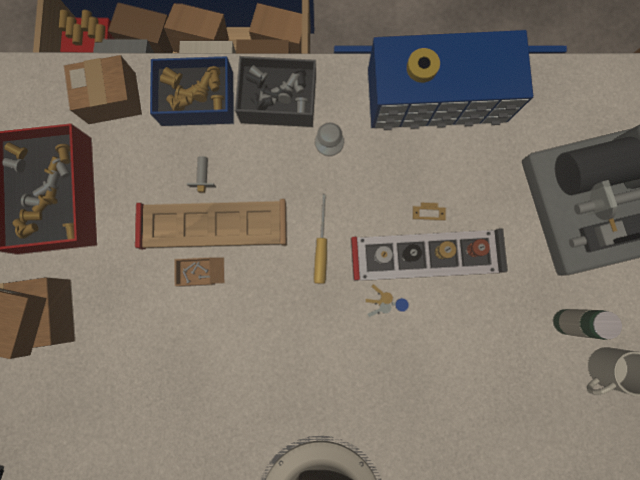

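View pics/side0.png

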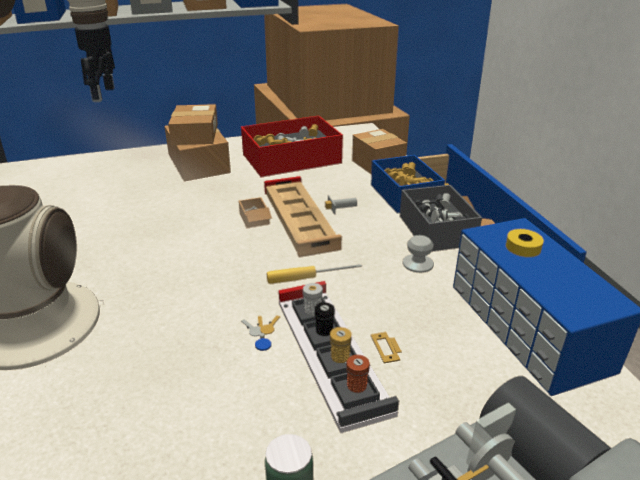

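View pics/wrist0.png

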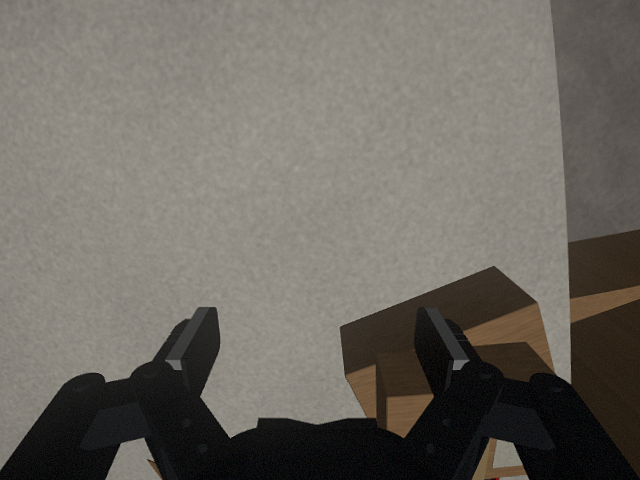

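```bash
python3 - <<'E'
import cv2, numpy as np
im=cv2.imread("pics/top0.png")
a=cv2.resize(im[190:260,125:295],None,fx=4.5,fy=4.5,interpolation=cv2.INTER_CUBIC)
b=cv2.resize(im[220:290,345:515],None,fx=4.5,fy=4.5,interpolation=cv2.INTER_CUBIC)
cv2.imwrite("pics/crop0.png",np.vstack([a[:300],b[:300]])); print(a.shape)
E
cat > h.py <<'E'
import numpy as np, cv2
from scipy.spatial.transform import Rotation as R
def ray(c,uv):
    p=cv2.undistortPoints(np.array([[uv]],float),np.array(c["K"]),np.array(c["dist_coeffs"]))[0,0]
    return R.from_euler('xyz',c["orientation"],degrees=True).as_matrix()@np.array([p[0],p[1],1])
def at(c,uv,z):
    d=ray(c,uv);o=np.array(c["origin"]);return o+d*(z-o[2])/d[2]
def proj(c,P):
    M=R.from_euler('xyz',c["orientation"],degrees=True).as_matrix()
    rv=cv2.Rodrigues(M.T)[0];t=-M.T@np.array(c["origin"])
    return cv2.projectPoints(np.array(P,float).reshape(-1,3),rv,t,np.array(c["K"]),np.array(c["dist_coeffs"]))[0].reshape(-1,2)
E
```

```text
(315, 765, 3)
```

View pics/crop0.png

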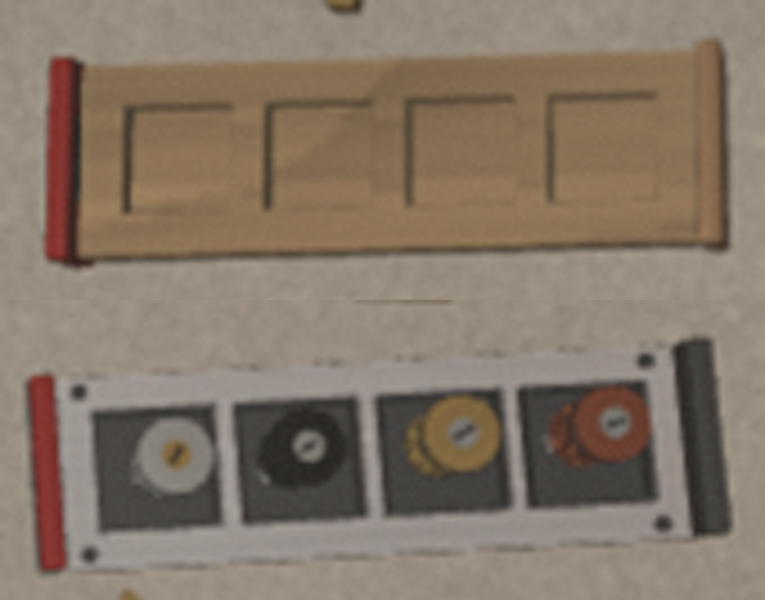

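```bash
cat > meas.py <<'E'
from h import *
from workcell import viewer
c=viewer.camera("top")
def A(x,y,z): return at(c,((x+.5)/4.5-.5+125,(y+.5)/4.5-.5+190),z)[:2]
def B(x,y,z): return at(c,((x+.5)/4.5-.5+345,(y-300+.5)/4.5-.5+220),z)[:2]
def fit(M,W):
    M=np.array(M,float);W=np.array(W);m=M.mean(0);w=W.mean(0)
    U,S,Vt=np.linalg.svd((M-m).T@(W-w));r=Vt.T@U.T
    t=w-r@m; print("pose",t.round(4),"yaw",np.degrees(np.arctan2(r[1,0],r[0,0])).round(2)); print("res mm",((W-(M@r.T+t))*1000).round(1).tolist()); return r,t
ys=[.099,.033,-.033,-.099]
M=[(.025,y+.025) for y in ys]+[(-.025,y+.025) for y in ys]
W=[A(*p,.024) for p in [(127,105),(267,103),(407,99),(549,95)]]+[A(*p,.024) for p in [(126,212),(266,209),(408,206),(549,202)]]
M+=[(.048,.156),(-.048,.156),(.048,-.156),(-.048,-.156)]
W+=[A(*p,.036) for p in [(52,59),(47,260),(721,40),(727,247)]]
r,t=fit(M,W); print("pockets",[(r@[0,y]+t).round(4).tolist() for y in ys])
M=[(.028,y+.028) for y in ys]+[(-.028,y-.028) for y in ys]
W=[B(*p,.026) for p in [(94,411),(234,404),(376,396),(519,388)]]+[B(*p,.026) for p in [(222,523),(367,516),(512,508),(657,500)]]
r,t=fit(M,W); print("cups",[(r@[0,y]+t).round(4).tolist() for y in ys])
for n,p in zip("steel black brass copper".split(),[(176,455),(309,447),(463,433),(616,423)]):
    w=B(*p,.068);print(n,w.round(4),"in cup frame",((w-t)@r).round(4))
E
python3 meas.py
```

```text
pose [0.555  0.2328] yaw 1.86
res mm [[0.9, -0.1], [0.2, 0.4], [0.5, 1.0], [0.8, 0.6], [0.4, -0.8], [0.2, 0.2], [0.0, 0.2], [0.3, 0.7], [-1.9, -1.2], [0.4, -1.5], [-0.7, 1.0], [-1.1, -0.5]]
pockets [[0.5517, 0.3317], [0.5539, 0.2658], [0.556, 0.1998], [0.5582, 0.1338]]
pose [ 0.4945 -0.2159] yaw 3.83
res mm [[-0.0, -1.5], [-0.6, 0.1], [-0.8, 0.8], [-0.9, 1.2], [1.1, -0.0], [0.5, -0.2], [0.4, -0.2], [0.3, -0.1]]
cups [[0.4879, -0.1171], [0.4923, -0.1829], [0.4967, -0.2488], [0.5011, -0.3146]]
steel [ 0.4897 -0.1209] in cup frame [0.0015 0.0951]
black [ 0.4938 -0.1791] in cup frame [0.0017 0.0367]
brass [ 0.5005 -0.2465] in cup frame [ 0.0039 -0.031 ]
copper [ 0.5055 -0.3133] in cup frame [ 0.0044 -0.0979]
```

```bash
python3 -m handwheel '[[0,0.02,-0.04,0,-7],[0,0.04,-0.08,0,-14],[0,0.06,-0.12,0,-21],[0,0.08,-0.16,0,-28],[0,0.1,-0.2,0,-35]]' 40; python3 -m handwheel '[[0,0.02,-0.04,0,-7],[0,0.04,-0.08,0,-14],[0,0.06,-0.12,0,-21],[0,0.08,-0.16,0,-28],[0,0.1,-0.2,0,-35]]'; python3 -m handwheel '[[0,0.03,-0.04,0,0],[0,0.06,-0.08,0,0],[0,0.09,-0.12,0,0],[0,0.12,-0.16,0,0],[0,0.13,-0.2,0,0]]'
```

```text
time: 0.7
ee_pos: [0.2505, 0.3273, 0.2307]
tcp_rot: [180.0, 0.0, 38.9]
wrist_force: [0.6, 0.3, 0.2]
opening: 0.0853
time: 1.2
ee_pos: [0.3509, 0.1256, 0.2308]
tcp_rot: [-180.0, -0.0, 3.6]
wrist_force: [1.6, 1.1, -0.7]
opening: 0.0857
time: 1.7
ee_pos: [0.4824, -0.0766, 0.23]
tcp_rot: [-180.0, 0.0, 3.6]
wrist_force: [-0.5, 1.1, -0.8]
opening: 0.0854
```

```bash
python3 -m handwheel '[[0,0.007,-0.02,0,0],[0,0.007,-0.044,-0.02,0.2],[0,0.007,-0.044,-0.05,0.2],[0,0.007,-0.044,-0.05,0.2]]'
python3 - <<'E'
from h import *
from workcell import viewer
c=viewer.camera("wrist"); im=c["color"].copy()
for P in [(.4897,-.1209),(.4938,-.1791),(.5005,-.2465)]:
    u=proj(c,[(*P,.068)])[0]; print(u.round(1)); cv2.drawMarker(im,tuple(int(round(v)) for v in u),(0,255,0),0,12,1)
cv2.imwrite("pics/w1.png",im)
E
```

```text
time: 2.1
ee_pos: [0.4877, -0.1208, 0.1762]
tcp_rot: [-179.9, 0.4, 3.7]
wrist_force: [-0.6, -0.2, 0.6]
opening: 0.0854
[320.6 237.8]
[320.8 305.7]
[323.1 373.1]
```

View pics/w1.png

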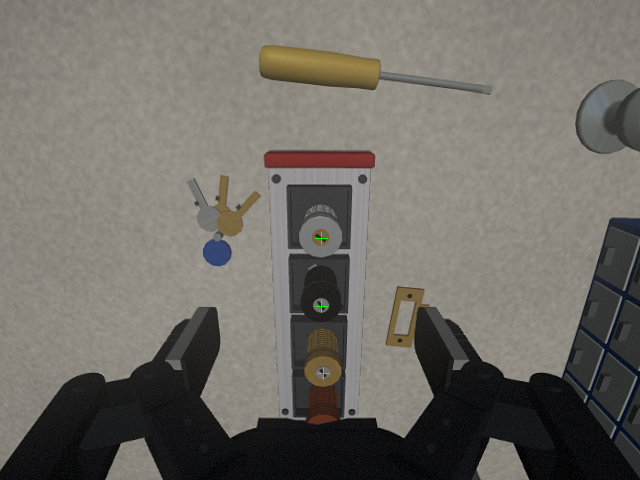

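```bash
python3 -m handwheel '[[0,0.002,0,-0.04,0],[0,0.002,0,-0.08,0],[0,0.002,0,-0.11,0],[0,0.002,0,-0.137,0],[0,0.002,0,-0.138,0]]'; python3 -m handwheel '[[0.3,0,0,0,0],[0.5,0,0,0,0],[0.8,0,0,0,0],[1,0,0,0,0],[1,0,0,0,0]]' 50;python3 -m handwheel '[[1,0,0,0,0],[1,0,0,0,0],[1,0,0,0,0]]'
```

```text
time: 2.65
ee_pos: [0.4891, -0.1196, 0.039]
tcp_rot: [-179.8, 0.4, 3.8]
wrist_force: [-0.2, -1.4, 0.3]
opening: 0.0854
time: 3.15
ee_pos: [0.49, -0.1198, 0.0407]
tcp_rot: [-179.9, 0.3, 3.8]
wrist_force: [-1.8, 1.1, 5.5]
opening: 0.0323
time: 3.45
ee_pos: [0.49, -0.1198, 0.0408]
tcp_rot: [-179.9, 0.3, 3.8]
wrist_force: [-0.1, 0.8, 1.7]
opening: 0.0327
```

```bash
python3 -m handwheel '[[1,0,0,0.01,0],[1,0,0,0.03,0],[1,0,0,0.06,0],[1,0,0,0.09,0],[1,0,0,0.09,0]]'
python3 - <<'E'
from h import *
from workcell import viewer
cv2.imwrite("pics/w2.png",viewer.camera("wrist")["color"]);cv2.imwrite("pics/s2.png",viewer.camera("side")["color"][200:440,180:500])
E
```

```text
time: 3.95
ee_pos: [0.4918, -0.1202, 0.1355]
tcp_rot: [-180.0, -0.1, 3.8]
wrist_force: [0.9, -0.1, -1.9]
opening: 0.0329
```

View pics/w2.png

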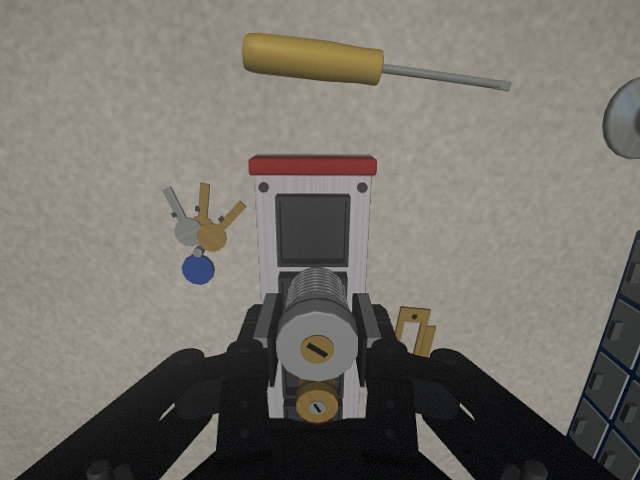

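View pics/s2.png

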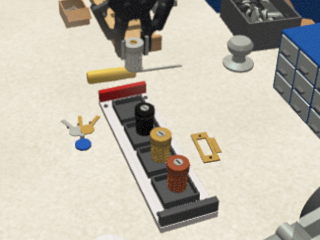

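```bash
python3 -m handwheel '[[1,0,0.02,0.01,0],[1,0.01,0.06,0.02,0],[1,0.015,0.1,0.02,-1],[1,0.02,0.14,0.02,-1],[1,0.03,0.18,0.02,-1.9]]';python3 -m handwheel '[[1,0.01,0.04,0,0],[1,0.02,0.08,0,0],[1,0.025,0.12,0,0],[1,0.03,0.16,0,0],[1,0.03,0.2,0,0]]';python3 -m handwheel '[[1,0,0.04,0,0],[1,0,0.06,0,0],[1,0,0.07,0,0],[1,0,0.07,0,0]]'
```

```text
time: 4.55
ee_pos: [0.5194, 0.0616, 0.15]
tcp_rot: [-179.9, 0.3, 1.9]
wrist_force: [1.0, -0.1, -2.1]
opening: 0.0323
time: 5.05
ee_pos: [0.549, 0.263, 0.148]
tcp_rot: [-180.0, 0.5, 1.9]
wrist_force: [0.4, -0.6, -1.3]
opening: 0.0324
time: 5.45
ee_pos: [0.5484, 0.3335, 0.1465]
tcp_rot: [180.0, 0.6, 2.0]
wrist_force: [-0.3, -0.5, -2.9]
opening: 0.0325
```

Run:
```python
from h import *
from workcell import viewer
c=viewer.camera("wrist"); im=c["color"].copy()
r=R.from_euler('z',1.86,degrees=True).as_matrix()[:2,:2];t=np.array([.555,.2328])
for y in [.099,.033]:
    P=[(*(r@[a,y+b]+t),.024) for a,b in [(.025,.025),(.025,-.025),(-.025,-.025),(-.025,.025)]]
    cv2.polylines(im,[proj(c,P).round().astype(int)],True,(0,255,0),1)
cv2.imwrite("pics/w3.png",im)
```

```text
(no output)
```

View pics/w3.png

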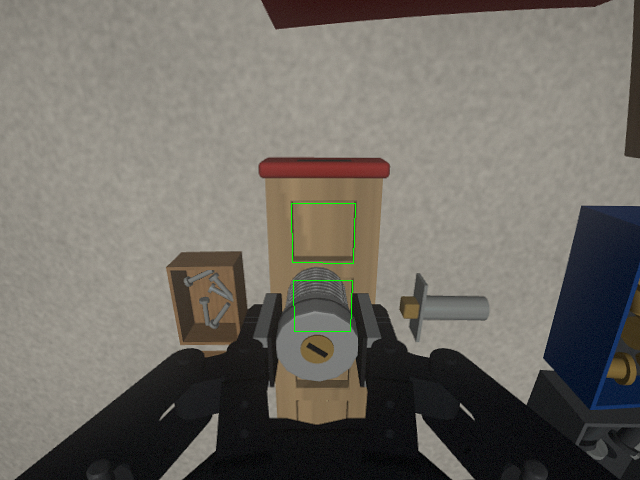

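```bash
python3 -m handwheel '[[1,0.003,-0.002,-0.03,0],[1,0.003,-0.002,-0.06,0],[1,0.003,-0.002,-0.085,0],[1,0.003,-0.002,-0.1,0],[1,0.003,-0.002,-0.1,0]]'
```

```text
time: 6.0
ee_pos: [0.5508, 0.3287, 0.0449]
tcp_rot: [179.8, 0.7, 1.8]
wrist_force: [-0.1, -0.6, -1.9]
opening: 0.0326
```

```bash
python3 -m handwheel '[[1,0.001,0.003,-0.003,0],[1,0.001,0.003,-0.006,0],[1,0.001,0.003,-0.0075,0],[1,0.001,0.003,-0.0075,0]]'
```

```text
time: 6.4
ee_pos: [0.552, 0.3319, 0.0378]
tcp_rot: [179.9, 0.7, 1.8]
wrist_force: [0.7, -0.7, -1.2]
opening: 0.0323
```

```bash
python3 -m handwheel '[[1,0,0,-0.001,0],[1,0,0,-0.002,0],[1,0,0,-0.002,0]]'
```

```text
time: 6.7
ee_pos: [0.5523, 0.3322, 0.0368]
tcp_rot: [179.9, 0.6, 1.8]
wrist_force: [-1.5, -0.6, 4.0]
opening: 0.0324
```

Contact on the pocket floor (+4 N). Release partly and rise.

```bash
python3 -m handwheel '[[0.8,0,0,0,0],[0.5,0,0,0,0],[0.4,0,0,0,0],[0.4,0,0,0,0],[0.4,0,0,0,0]]';python3 -m handwheel '[[0.4,0,0,0.02,0],[0.4,0,0,0.05,0],[0.4,0,0,0.09,0],[0.4,0,0,0.12,0],[0.4,0,0,0.12,0]]'
python3 - <<'E'
from h import *
from workcell import viewer
c=viewer.camera("wrist");im=c["color"].copy()
u=proj(c,[(.5517,.3317,.064)])[0];cv2.drawMarker(im,tuple(int(round(v)) for v in u),(0,255,0),0,12,1)
cv2.imwrite("pics/w4.png",im)
E
```

```text
time: 7.2
ee_pos: [0.5523, 0.3321, 0.0368]
tcp_rot: [179.9, 0.6, 1.8]
wrist_force: [-0.1, -1.0, 0.6]
opening: 0.0511
time: 7.7
ee_pos: [0.5538, 0.333, 0.1621]
tcp_rot: [-179.9, 0.3, 1.8]
wrist_force: [-0.0, 0.4, 0.8]
opening: 0.0515
```

View pics/w4.png

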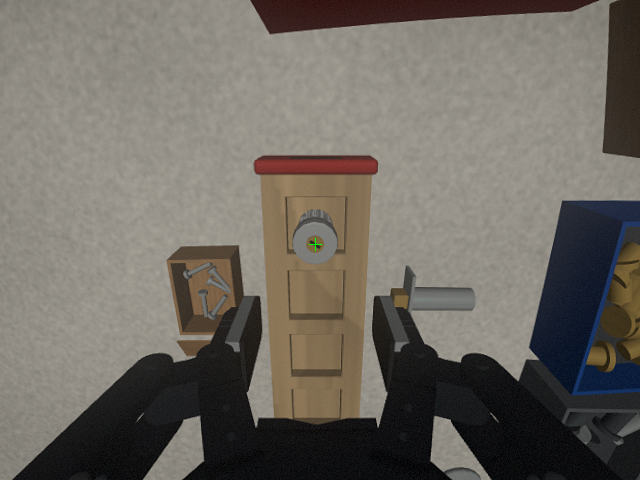

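```bash
python3 -m handwheel '[[0.4,0,-0.04,0,0],[0.4,-0.01,-0.08,0,0],[0.4,-0.015,-0.12,0,0],[0.4,-0.02,-0.16,0,1],[0.4,-0.025,-0.2,0,2]]';python3 -m handwheel '[[0.4,-0.01,-0.04,0,0],[0.4,-0.015,-0.08,0,0],[0.4,-0.02,-0.12,0,0],[0.4,-0.03,-0.16,0,0],[0.4,-0.035,-0.2,0,0]]';python3 -m handwheel '[[0.4,0,-0.04,0,0],[0.4,0,-0.08,0,0],[0.4,0,-0.11,-0.02,0],[0.4,0,-0.112,-0.04,0],[0.4,0,-0.112,-0.04,0]]'
```

```text
time: 8.25
ee_pos: [0.5273, 0.1311, 0.1578]
tcp_rot: [180.0, 0.5, 3.9]
wrist_force: [0.2, -0.1, 0.9]
opening: 0.0511
time: 8.75
ee_pos: [0.491, -0.0703, 0.1565]
tcp_rot: [-180.0, 0.6, 3.9]
wrist_force: [1.1, 0.4, -1.0]
opening: 0.0515
time: 9.25
ee_pos: [0.4889, -0.1826, 0.1125]
tcp_rot: [-179.8, 0.9, 3.8]
wrist_force: [0.4, 0.3, 0.7]
opening: 0.0511
```

```bash
python3 -m handwheel '[[0.4,0.005,0.003,0,0],[0.4,0.005,0.003,-0.025,0],[0.4,0.005,0.003,-0.05,0],[0.4,0.005,0.003,-0.072,0],[0.4,0.005,0.003,-0.072,0]]'; python3 -m handwheel '[[0.6,0,0,0,0],[0.8,0,0,0,0],[1,0,0,0,0],[1,0,0,0,0],[1,0,0,0,0]]'
```

```text
time: 9.75
ee_pos: [0.4929, -0.1781, 0.0384]
tcp_rot: [-179.7, 1.2, 3.9]
wrist_force: [-0.2, 0.4, -0.2]
opening: 0.051
time: 10.25
ee_pos: [0.4937, -0.1782, 0.0397]
tcp_rot: [-179.8, 1.0, 3.9]
wrist_force: [0.5, 1.6, 6.2]
opening: 0.0323
```

```bash
python3 -m handwheel '[[1,0,0,0.01,0],[1,0,0,0.04,0],[1,0,0,0.08,0],[1,0,0,0.11,0],[1,0,0,0.12,0]]';python3 -m handwheel '[[1,0,0.03,0,0],[1,0.01,0.07,0,0],[1,0.015,0.11,0,-1],[1,0.02,0.15,0,-2],[1,0.03,0.19,0,-2]]';python3 -m handwheel '[[1,0.01,0.04,0,0],[1,0.02,0.08,0,0],[1,0.025,0.12,0,0],[1,0.03,0.16,0,0],[1,0.03,0.2,0,0]]';python3 -m handwheel '[[1,0,0.03,-0.01,0],[1,0,0.05,-0.03,0],[1,0,0.05,-0.05,0],[1,0,0.05,-0.07,0],[1,0,0.05,-0.07,0]]'
```

```text
time: 10.75
ee_pos: [0.4947, -0.1787, 0.1636]
tcp_rot: [-179.9, 0.8, 3.9]
wrist_force: [0.2, 0.5, -2.7]
opening: 0.0326
time: 11.25
ee_pos: [0.524, 0.0127, 0.1627]
tcp_rot: [-179.9, 0.9, 1.8]
wrist_force: [0.9, -0.5, -2.7]
opening: 0.0325
time: 11.75
ee_pos: [0.5539, 0.2142, 0.1613]
tcp_rot: [-179.9, 0.9, 1.8]
wrist_force: [-1.4, 0.3, -2.6]
opening: 0.0325
time: 12.25
ee_pos: [0.5519, 0.2635, 0.087]
tcp_rot: [179.9, 1.3, 1.8]
wrist_force: [-0.3, 0.1, -2.5]
opening: 0.0326
```

```bash
python3 -m handwheel '[[1,0.002,0.003,-0.02,0],[1,0.002,0.003,-0.038,0],[1,0.003,0.004,-0.048,0],[1,0.003,0.004,-0.048,0]]'
```

```text
time: 12.65
ee_pos: [0.5544, 0.2671, 0.038]
tcp_rot: [179.9, 1.4, 1.8]
wrist_force: [0.5, 0.1, -1.9]
opening: 0.0326
```

```bash
python3 -m handwheel '[[1,0,0,-0.001,0],[1,0,0,-0.002,0],[1,0,0,-0.003,0],[1,0,0,-0.003,0]]'
```

```text
time: 13.05
ee_pos: [0.5549, 0.2672, 0.0358]
tcp_rot: [179.9, 1.3, 1.8]
wrist_force: [1.3, 0.2, 0.1]
opening: 0.0324
```

```bash
python3 -m handwheel '[[0.8,0,0,0,0],[0.5,0,0,0,0],[0.4,0,0,0,0],[0.4,0,0,0,0],[0.4,0,0,0,0]]';python3 -m handwheel '[[0.4,0,0,0.02,0],[0.4,0,0,0.05,0],[0.4,0,0,0.09,0],[0.4,0,0,0.12,0],[0.4,0,0,0.12,0]]'
python3 - <<'E'
from h import *
from workcell import viewer
c=viewer.camera("wrist");im=c["color"].copy()
for P in [(.5517,.3317,.064),(.5539,.2658,.064)]:
    u=proj(c,[P])[0];cv2.drawMarker(im,tuple(int(round(v)) for v in u),(0,255,0),0,12,1)
cv2.imwrite("pics/w5.png",im)
E
```

```text
time: 13.55
ee_pos: [0.5549, 0.2672, 0.0359]
tcp_rot: [179.9, 1.3, 1.8]
wrist_force: [0.1, 0.4, 1.1]
opening: 0.0513
time: 14.05
ee_pos: [0.5565, 0.268, 0.1611]
tcp_rot: [-179.9, 0.9, 1.8]
wrist_force: [-0.0, 1.3, 0.5]
opening: 0.0511
```

View pics/w5.png

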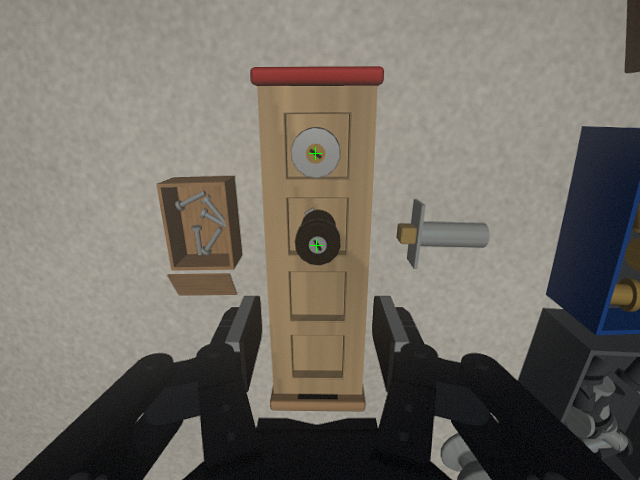

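```bash
python3 -m handwheel '[[0.4,0,-0.04,0,0],[0.4,-0.01,-0.08,0,0],[0.4,-0.015,-0.12,0,0],[0.4,-0.02,-0.16,0,1],[0.4,-0.025,-0.2,0,2]]';python3 -m handwheel '[[0.4,-0.01,-0.04,0,0],[0.4,-0.015,-0.08,0,0],[0.4,-0.02,-0.12,0,0],[0.4,-0.025,-0.16,0,0],[0.4,-0.03,-0.2,0,0]]';python3 -m handwheel '[[0.4,0,-0.04,0,0],[0.4,0,-0.08,0,0],[0.4,0,-0.111,-0.02,0],[0.4,0,-0.111,-0.04,0],[0.4,0,-0.111,-0.04,0]]'
```

```text
time: 14.6
ee_pos: [0.5299, 0.0662, 0.1569]
tcp_rot: [180.0, 1.2, 3.9]
wrist_force: [1.5, 0.3, 0.5]
opening: 0.0511
time: 15.1
ee_pos: [0.499, -0.1352, 0.1556]
tcp_rot: [-180.0, 1.3, 3.9]
wrist_force: [1.1, 0.0, -0.2]
opening: 0.0513
time: 15.6
ee_pos: [0.4969, -0.2462, 0.1114]
tcp_rot: [-179.8, 1.6, 3.8]
wrist_force: [-0.2, 0.8, 0.2]
opening: 0.0514
```

```bash
python3 -m handwheel '[[0.4,0.004,0,0,0],[0.4,0.004,0,-0.025,0],[0.4,0.004,0,-0.05,0],[0.4,0.004,0,-0.07,0],[0.4,0.004,0,-0.07,0]]'; python3 -m handwheel '[[0.6,0,0,0,0],[0.8,0,0,0,0],[1,0,0,0,0],[1,0,0,0,0],[1,0,0,0,0]]'
```

```text
time: 16.1
ee_pos: [0.5001, -0.2449, 0.0394]
tcp_rot: [-179.7, 1.8, 3.8]
wrist_force: [-0.5, 0.4, 0.1]
opening: 0.0514
time: 16.6
ee_pos: [0.5008, -0.245, 0.0407]
tcp_rot: [-179.7, 1.7, 3.8]
wrist_force: [-0.2, 1.4, 6.7]
opening: 0.032
```

```bash
python3 -m handwheel '[[1,0,0,0.01,0],[1,0,0,0.04,0],[1,0,0,0.08,0],[1,0,0,0.11,0],[1,0,0,0.12,0]]';python3 -m handwheel '[[1,0,0.03,0,0],[1,0.01,0.07,0,0],[1,0.015,0.11,0,-1],[1,0.02,0.15,0,-2],[1,0.03,0.19,0,-2]]';python3 -m handwheel '[[1,0.01,0.04,0,0],[1,0.02,0.08,0,0],[1,0.025,0.12,0,0],[1,0.03,0.16,0,0],[1,0.03,0.2,0,0]]';python3 -m handwheel '[[1,0,0.03,-0.01,0],[1,0,0.05,-0.03,0],[1,0,0.055,-0.05,0],[1,0,0.055,-0.07,0],[1,0,0.055,-0.07,0]]'
```

```text
time: 17.1
ee_pos: [0.5018, -0.2456, 0.1647]
tcp_rot: [-179.9, 1.4, 3.8]
wrist_force: [0.9, 0.2, -3.0]
opening: 0.0324
time: 17.6
ee_pos: [0.5311, -0.0542, 0.1638]
tcp_rot: [-179.9, 1.5, 1.8]
wrist_force: [1.7, -0.6, -2.2]
opening: 0.0325
time: 18.1
ee_pos: [0.5609, 0.1473, 0.1624]
tcp_rot: [-179.9, 1.6, 1.8]
wrist_force: [-0.1, -0.1, -2.7]
opening: 0.0328
time: 18.6
ee_pos: [0.5589, 0.202, 0.0883]
tcp_rot: [180.0, 1.9, 1.8]
wrist_force: [-1.2, -0.3, -2.5]
opening: 0.0323
```

```bash
python3 -m handwheel '[[1,-0.003,-0.001,-0.02,0],[1,-0.002,0,-0.038,0],[1,-0.002,0,-0.049,0],[1,-0.002,0,-0.049,0]]'; python3 -m handwheel '[[1,0,0,-0.001,0],[1,0,0,-0.002,0],[1,0,0,-0.002,0],[1,0,0,-0.002,0]]'
```

```text
time: 19.0
ee_pos: [0.5564, 0.2014, 0.0383]
tcp_rot: [179.9, 2.1, 1.8]
wrist_force: [-0.7, -0.1, -0.9]
opening: 0.0322
time: 19.4
ee_pos: [0.5567, 0.2015, 0.0369]
tcp_rot: [179.9, 2.0, 1.8]
wrist_force: [-0.4, -0.4, -1.3]
opening: 0.0322
```

```bash
python3 -m handwheel '[[1,0,0,-0.001,0],[1,0,0,-0.002,0],[1,0,0,-0.002,0]]'
```

```text
time: 19.7
ee_pos: [0.5568, 0.2017, 0.0367]
tcp_rot: [180.0, 1.9, 1.8]
wrist_force: [-4.5, -2.1, 11.0]
opening: 0.032
```

Firm contact with the pocket floor; release.

```bash
python3 -m handwheel '[[0.8,0,0,0,0],[0.5,0,0,0,0],[0.4,0,0,0,0],[0.4,0,0,0,0],[0.4,0,0,0,0]]';python3 -m handwheel '[[0.4,0,0,0.02,0],[0.4,0,0,0.05,0],[0.4,0,0,0.09,0],[0.4,0,0,0.12,0],[0.4,0,0,0.12,0]]'
python3 - <<'E'
from h import *
from workcell import viewer
c=viewer.camera("wrist");im=c["color"].copy()
for P in [(.5517,.3317,.064),(.5539,.2658,.064),(.556,.1998,.064)]:
    u=proj(c,[P])[0];cv2.drawMarker(im,tuple(int(round(v)) for v in u),(0,255,0),0,12,1)
cv2.imwrite("pics/w6.png",im)
E
```

```text
time: 20.2
ee_pos: [0.5568, 0.2017, 0.0366]
tcp_rot: [180.0, 1.9, 1.8]
wrist_force: [0.2, -0.5, 0.5]
opening: 0.0507
time: 20.7
ee_pos: [0.5585, 0.2023, 0.1615]
tcp_rot: [-179.9, 1.6, 1.8]
wrist_force: [-0.4, 0.4, 0.1]
opening: 0.0512
```

View pics/w6.png

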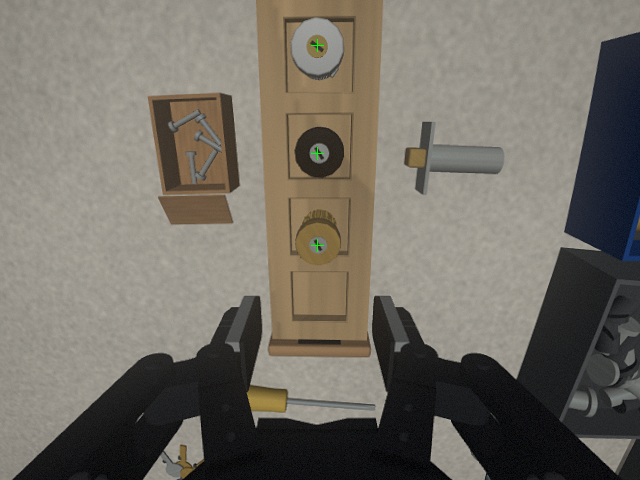

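```bash
python3 -m handwheel '[[0.4,0,-0.04,0,0],[0.4,-0.01,-0.08,0,0],[0.4,-0.015,-0.12,0,0],[0.4,-0.02,-0.16,0,1],[0.4,-0.025,-0.2,0,2]]';python3 -m handwheel '[[0.4,-0.01,-0.04,0,0],[0.4,-0.015,-0.08,0,0],[0.4,-0.02,-0.12,0,0],[0.4,-0.022,-0.16,0,0],[0.4,-0.024,-0.2,0,0]]';python3 -m handwheel '[[0.4,0,-0.04,0,0],[0.4,0,-0.08,0,0],[0.4,0,-0.113,-0.02,0],[0.4,0,-0.113,-0.04,0],[0.4,0,-0.113,-0.04,0]]'
```

```text
time: 21.25
ee_pos: [0.5319, 0.0006, 0.1573]
tcp_rot: [-180.0, 1.8, 3.8]
wrist_force: [1.3, -0.4, 0.3]
opening: 0.0514
time: 21.75
ee_pos: [0.5071, -0.2009, 0.156]
tcp_rot: [-179.9, 1.9, 3.8]
wrist_force: [0.8, -0.0, -0.2]
opening: 0.0513
time: 22.25
ee_pos: [0.5051, -0.3138, 0.1114]
tcp_rot: [-179.7, 2.2, 3.7]
wrist_force: [-0.0, 0.2, -0.5]
opening: 0.0511
```

```bash
python3 -m handwheel '[[0.4,0.001,-0.001,0,0],[0.4,0.001,-0.001,-0.025,0],[0.4,0.001,-0.001,-0.05,0],[0.4,0.001,-0.001,-0.07,0],[0.4,0.001,-0.001,-0.07,0]]'; python3 -m handwheel '[[0.6,0,0,0,0],[0.8,0,0,0,0],[1,0,0,0,0],[1,0,0,0,0],[1,0,0,0,0]]'
```

```text
time: 22.75
ee_pos: [0.5052, -0.3133, 0.0394]
tcp_rot: [-179.6, 2.4, 3.8]
wrist_force: [-0.5, 1.5, 0.4]
opening: 0.0513
time: 23.25
ee_pos: [0.5059, -0.3136, 0.0408]
tcp_rot: [-179.6, 2.3, 3.8]
wrist_force: [-0.1, 1.1, 6.0]
opening: 0.0327
```

```bash
python3 -m handwheel '[[1,0,0,0.01,0],[1,0,0,0.04,0],[1,0,0,0.08,0],[1,0,0,0.11,0],[1,0,0,0.12,0]]';python3 -m handwheel '[[1,0,0.03,0,0],[1,0.01,0.07,0,0],[1,0.015,0.11,0,-1],[1,0.02,0.15,0,-2],[1,0.03,0.19,0,-2]]';python3 -m handwheel '[[1,0.01,0.04,0,0],[1,0.02,0.08,0,0],[1,0.022,0.12,0,0],[1,0.024,0.16,0,0],[1,0.024,0.2,0,0]]';python3 -m handwheel '[[1,0,0.03,-0.01,0],[1,0,0.05,-0.03,0],[1,0,0.053,-0.05,0],[1,0,0.053,-0.07,0],[1,0,0.053,-0.07,0]]'
```

```text
time: 23.75
ee_pos: [0.5068, -0.3143, 0.1649]
tcp_rot: [-179.8, 2.1, 3.8]
wrist_force: [0.4, -0.3, -2.2]
opening: 0.0326
time: 24.25
ee_pos: [0.5361, -0.1228, 0.164]
tcp_rot: [-179.8, 2.1, 1.7]
wrist_force: [-0.1, -0.5, -1.5]
opening: 0.0326
time: 24.75
ee_pos: [0.5597, 0.0788, 0.1628]
tcp_rot: [-179.8, 2.2, 1.7]
wrist_force: [-0.1, 1.3, -1.6]
opening: 0.0326
time: 25.25
ee_pos: [0.5577, 0.1316, 0.0889]
tcp_rot: [-179.9, 2.6, 1.7]
wrist_force: [-0.9, -0.0, -2.2]
opening: 0.0325
```

Target pocket 4 at (0.5582, 0.1338).

```bash
python3 -m handwheel '[[1,0,0.001,-0.02,0],[1,0,0.002,-0.038,0],[1,0,0.002,-0.05,0],[1,0,0.002,-0.05,0]]'; python3 -m handwheel '[[1,0,0,-0.001,0],[1,0,0,-0.002,0],[1,0,0,-0.002,0],[1,0,0,-0.002,0]]'
```

```text
time: 25.65
ee_pos: [0.5573, 0.1333, 0.0382]
tcp_rot: [-179.9, 2.6, 1.7]
wrist_force: [-0.2, 0.1, -1.7]
opening: 0.0326
time: 26.05
ee_pos: [0.5577, 0.1333, 0.0369]
tcp_rot: [-179.9, 2.6, 1.7]
wrist_force: [0.3, -0.9, 0.9]
opening: 0.0325
```

```bash
python3 -m handwheel '[[0.8,0,0,0,0],[0.5,0,0,0,0],[0.4,0,0,0,0],[0.4,0,0,0,0],[0.4,0,0,0,0]]';python3 -m handwheel '[[0.4,0,0,0.02,0],[0.4,0,0,0.05,0],[0.4,0,0,0.09,0],[0.4,0,0,0.12,0],[0.4,0,0,0.12,0]]'; python3 -m handwheel '[[0.4,-0.01,-0.04,0.01,0],[0.4,-0.02,-0.08,0.02,0],[0.4,-0.03,-0.12,0.03,0],[0.4,-0.04,-0.16,0.04,0],[0.4,-0.05,-0.2,0.05,0]]'; python3 -m handwheel '[[0.4,-0.04,-0.02,0,0],[0.4,-0.08,-0.04,0,0],[0.4,-0.1,-0.05,0,0],[0.4,-0.1,-0.05,0,0]]'
python3 - <<'E'
from h import *
from workcell import viewer
for n in ("top","side"):
    c=viewer.camera(n);im=c["color"].copy()
    us=proj(c,[(.5517,.3317,.064),(.5539,.2658,.064),(.556,.1998,.064),(.5582,.1338,.064)])
    if n=="top":
        im=cv2.resize(im[180:270,125:295],None,fx=4.5,fy=4.5,interpolation=cv2.INTER_CUBIC); us=(us+.5-[125,180])*4.5-.5
    else:
        im=cv2.resize(im[160:270,220:370],None,fx=5,fy=5,interpolation=cv2.INTER_CUBIC); us=(us+.5-[220,160])*5-.5
    for u in us: cv2.drawMarker(im,tuple(int(round(v)) for v in u),(0,255,0),0,12,1)
    cv2.imwrite(f"pics/{n}9.png",im)
E
```

```text
time: 26.55
ee_pos: [0.5577, 0.1333, 0.0369]
tcp_rot: [-179.9, 2.6, 1.7]
wrist_force: [-0.0, 0.1, -0.3]
opening: 0.0508
time: 27.05
ee_pos: [0.5594, 0.1337, 0.1618]
tcp_rot: [-179.8, 2.2, 1.7]
wrist_force: [-0.4, -1.0, 0.1]
opening: 0.0512
time: 27.55
ee_pos: [0.5086, -0.0677, 0.2116]
tcp_rot: [-179.8, 2.2, 1.7]
wrist_force: [0.9, 0.4, 0.3]
opening: 0.0516
time: 27.95
ee_pos: [0.4066, -0.1187, 0.2117]
tcp_rot: [-179.8, 2.2, 1.6]
wrist_force: [1.2, -0.4, 0.5]
opening: 0.0513
```

View pics/top9.png

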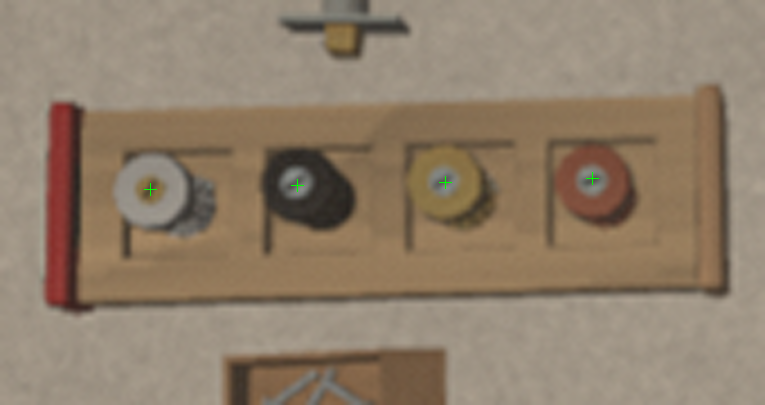

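View pics/side9.png

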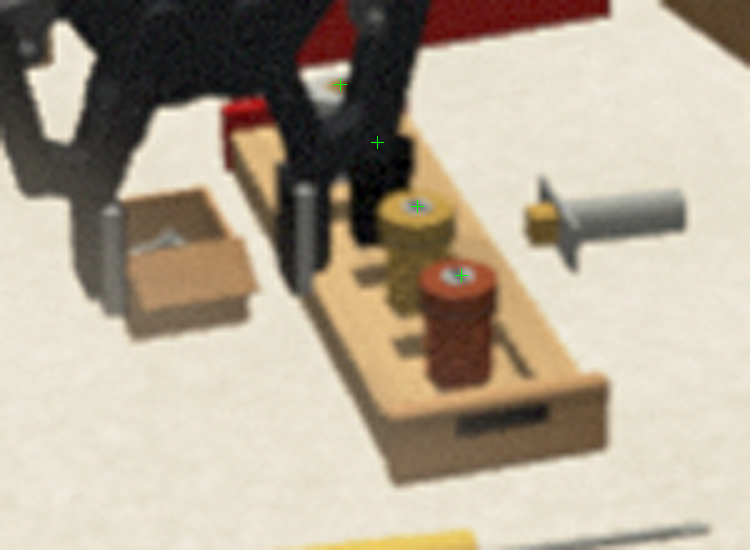

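All four plug centres fall on the pocket-centre markers from both cameras, within about 1 mm. In the top crop they are at about (150,188), (297,184), (445,182) and (592,179). The order is right, all stand upright, and the gripper is clear.

```bash
python3 -c "
from workcell import job_done
print(job_done())"
```

```text
the job is handed in; nothing more can be done
None
```

I moved all four lock cylinders into the carrying rack and handed the job in at about 28 s; no verdict was reported. From the red end, the order is steel, black, brass, copper, the same as in the bench rack.

- **Position:** In the last pictures the face centres sat about on the computed pocket centres. The top view showed all four. In the side view the gripper hid black and partly hid steel.
- **Seating:** All four looked upright and seated. The force reading showed steel and brass clearly touching the pocket floor before release (about 4 N and 11 N). For black and copper, contact was only inferred, from the held weight dropping off and from the height.
- **Forces and tilt:** The highest wrist force reported at the end of a move was about 12 N. The tool's tilt drifted to about 2.6° during the work, but the cylinders stand level on the floors.

No check failed or disagreed.

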